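Hang the hooked label plate on the stock rail

ROBOT

A 6-joint arm with a two-finger parallel gripper is mounted at the origin on the work surface. World frame = base frame: x ahead of the robot, y to its left, z up, the work surface at z = 0. Lengths are in m, angles in degrees, forces in N, time in s.
With the tool pointing down it reaches from about 0.3 to 0.75 m from the base axis. Payload 8.5 kg.
Tool frame: the origin (TCP) lies at the very end of the fingers, on their centre line; the grasp point (between the pads) lies 19 mm behind it; z points along the fingers, y is the line along which they close (so a half turn about z gives the same grasp; the last joint's range is limited). The gripper opens to 85 mm and grips with 20 to 120 N. Pads are 22 mm wide; open, the fingers measure 114 mm over their backs; the gripper's body (76 mm by 85 mm) begins 54 mm behind the grasp point. The pads swing forward as they close: fully open they stand 13 mm farther back than shut.
Start: joints at [-81.721, 21.807, 74.336, -0, 83.858, -12.336], TCP at [0.194, -0.515, 0.231] pointing down, gripper open.
Joint ranges: [-178.18, 178.18], [-50.72, 133.34], [12.68, 142.11], [-81.47, 261.47], [9.98, 163.14], [-165.26, 165.26]. Speed limits (degrees/s): [136.94, 136.94, 180, 180, 180, 180].

INTERFACE

Orientations are given as a 3x3 rotation matrix whose columns are the frame's x, y, z axes.
In Python, from rig import env, imaging gives the robot as it stands. The module is installed in compiled form; this text tells all that it offers.
- The arm moves only by the tool arm_command, never from a script. Its arguments are lists of equal length, an entry for each row: "turn": the turn, a rotation vector about the tool's x, y, z in units of 5 degrees (1.0 is 5 degrees), a list of three; "xyz": the shift along the tool's x, y, z in units of 50 mm (1.0 is 50 mm), a list of three; "claw": the finger opening in mm, from 0 to 85.4. A call has 1 to 12 rows; each row shifts and turns the commanded pose from where the row before left it, along the tool's axes as they then stand; what a row does not reach is not made up. A row lasts 1/10 s, in which the tool goes at most 50 mm and 8.59 degrees, less where a joint would pass 70% of its speed; a pose out of reach is approached as far as the arm can. A call is refused whole if a number of a shift passes 1 or a number of a turn 1, either way. A call with a gripper value outside its range is refused whole. The fingers move at their own pace and stop on an object; "squeeze" is the grip in N (left out, the last holds). Time passes only in rows, so rows that do not move let the fingers close. It gives the time, the measured TCP pose, the force, the opening and the grip force at its end, in the units of the state.
- env.observe(): the state, without advancing time (a new reading comes with each control period).
- imaging.get_image(name): name is "scene" or "side" or "wrist"; returns (picture, depth): 420x560x3 uint8, blue, green, red; 420x560 float32, m along the optical axis (not along the pixel's ray), 0 where there is no reading.
- imaging.camera_info(name): a dict with "camera_matrix" (3x3 intrinsics, pixels), "k1" (the pictures are not rectified: a ray, as slopes to the right and down, at radius r is drawn at 1 + k1 r^2 times it, then the intrinsics apply), "rvec" (rotation vector, rad) and "tvec" (3), from world to camera coordinates, as OpenCV has them. Camera axes: x right, y down, z forward; pixel columns grow to the right and rows downward; lengths in m; the calibration is good to about 2 mm. A picture is of the moment at which its call begins: read the wrist's pose just before it. camera_info takes no time and is no camera call; for the wrist camera it gives the pose at the moment of the call.
- env.close_job(): hands the job in; it is judged then, once.
The state is a dict: "time_s": time; "q": joint angles; "qvel": joint speeds; "joint_efforts": joint torques, N m; "position": TCP position; "tool_rot": TCP orientation; "ft_force": force on the tool from outside, world axes, zero at the start; "wrist_torque": the same for the moment, N m; "grip_width": finger opening in m; "gripper_force": force on a finger pad.
Only numpy, scipy, OpenCV 4.12 (cv2) and the standard library are available. Lean on these libraries where they do the work, as an engineer would, in place of code of your own. Each camera call takes 0.05 s, during which the arm holds its last target. There are 200 camera calls.

TASK

Pick the hooked label plate off the small carton and hang it over the horizontal bar of the black rail, in front of the clear box that holds the bottles, with the plate on the robot's side of the bar. Bring it to the bar on a clear slope with the hook end up (20 degrees or more), and let the hook rest on the bar while you still hold it before letting go, so that it then swings down and hangs at rest. Be gentle with the rail and leave the two clear boxes and the loose jar where they are.

Things in the scene. Friction and masses are not known exactly. Their poses are not given: they have to be found in the camera images.
- plate: White plastic label plate, 140 (x) x 56 (y) x 6 (z) mm, about 90 g, with a hook under one short end. It starts flat on the carton, underside 60 mm up, hook end away from the robot, hanging down past the carton. Origin: centre of the flat 6 mm plate; x points to the hook end, z out of the card face (up at the start). Centre of mass at x 11, z -4. Its long sides overhang the carton by 7 mm.
- seat (a point): Middle of the inside of the hook's end wall, at (67, 0, -15) mm in the plate's frame, same axes; the bar lies against it when hung. The end wall (x 67 to 72, as wide as the plate) reaches down to z -32. Between plate underside (z -3) and lip (z -27) is a channel 24 mm wide, 25 mm deep, open towards -x.
- lip (a point): Free end of the hook's lip, at (42, 0, -29.5) mm in the plate's frame, same axes. The lip is 5 mm thick (z -27 to -32) and runs from the end wall back under the plate to x 42.
- rack: Fixed rail: two slotted black uprights 270 mm tall, 480 mm apart, joined by a round steel bar, 16 mm diameter. Origin: on the table straight below the bar's middle; y along the bar, x away from the robot. The bar's centre is 200 to 250 mm up, different each time and not in the readings: find it by touch or sight. A hung plate leans on a 20 mm high strip, front face at x 2, 95 mm below the bar.
- carton: Small upright cardboard carton 90 (x) x 42 (y) x 60 mm (z), 0.6 kg, on which the plate lies at the start. Origin: centre of its underside. The plate's centre is about 15 mm further along its x.
- bottle_box: Clear open plastic box 110 (x) x 130 (y) x 60 mm (z) with six brown bottles with white caps, 84 mm tall over all; stands beyond the bar, left or right. Origin: centre of its underside, about 120 mm beyond the bar; y runs along the bar. The plate goes in front of this box.
- packet_box: The same clear box, but with five flat packets standing in it, 47 mm tall; stands beyond the bar beside the other box. Origin: centre of its underside.
- jar: Brown jar with white lid, diameter 56 mm, 85 mm tall, standing about 150 mm to the left of the carton. Origin: centre of its underside.
Things that resemble listed ones, but are neither listed nor needed, are in the scene too. What is shaped like the bottle_box but blue or pink is not meant.

How it is judged:
By the outcome, as a careful person would: the job done as asked, in the order asked, and still so for the second after the job is handed in, with the robot touching nothing.
It also fails if it takes over 54 s, if anything falls off the work surface, if the arm or the gripper's body presses on something with over 40 N, if the wrist force passes 120 N, or if a joint passes its speed limit or range.

## Working session

There is one attempt and no reset: what is moved stays moved. The work goes in short steps, Python scripts to look and compute and a tool call to move; the robot and the scene stay as the last step left them, time stands still between calls to the robot, and variables do not carry over. Pictures are saved under pics/ and viewed, at most 10 in all, crops included, and the job is handed in when it is done.

Besides the shell and the picture viewer there is one more tool, called as name(argument=value, ...), one argument or row to a line, values as JSON. arm_command: Moves the arm, as the interface text tells. Its arguments: {"type":"object","properties":{"turn":{"type":"array"},"xyz":{"type":"array"},"claw":{"type":"array"},"squeeze":{"type":"number"}},"required":["turn","xyz","claw"]}

```bash
mkdir -p pics; ls; cat > h.py <<'E'
import numpy as np, cv2
from rig import env, imaging
def cam(n):
    c=imaging.camera_info(n); K=np.array(c["camera_matrix"],float); R=cv2.Rodrigues(np.array(c["rvec"],float))[0]; t=np.array(c["tvec"],float).ravel(); return K,float(c["k1"]),R,t
def ray(c,u,v):
    K,k,R,t=c; d=np.array([k,0,0,0,0.])[[0,1,2,3,4]]
    p=cv2.undistortPoints(np.array([[[u,v]]],float),K,np.array([k,0,0,0.]))[0,0]
    return -R.T@t, R.T@np.array([p[0],p[1],1.])
def onz(c,u,v,z):
    o,d=ray(c,u,v); return o+d*(z-o[2])/d[2]
def dep(c,u,v,D):
    o,d=ray(c,u,v); return o+d*D   # d has unit optical depth
def cloud(c,D):
    K,k,R,t=c; h,w=D.shape; vv,uu=np.mgrid[0:h,0:w]
    p=cv2.undistortPoints(np.stack([uu.ravel(),vv.ravel()],1).astype(float)[:,None],K,np.array([k,0,0,0.]))[:,0]
    X=np.c_[p,np.ones(len(p))]*D.ravel()[:,None]
    return ((X-t)@R).reshape(h,w,3)
def proj(c,P):
    K,k,R,t=c; return cv2.projectPoints(np.array(P,float).reshape(-1,1,3),cv2.Rodrigues(R)[0],t,K,np.array([k,0,0,0.]))[0][:,0]
E
python3 - <<'E'
from h import *
for n in("scene","side"):
    c=cam(n); im,D=imaging.get_image(n); cv2.imwrite(f"pics/{n}0.png",im); np.savez(f"{n}0.npz",im=im,D=D,c=np.array(c,dtype=object))
    print(n,-c[2].T@c[3],c[2][2],c[0][0,0],c[1])
s=env.observe(); print(s["time_s"],s["position"],s["tool_rot"])
E
```

```text
pics
scene [0.95998748 0.65743074 0.69637618] [-0.39635255 -0.65546309 -0.64286297] 440.79478260792666 -0.09541556252231226
side [0.18097378 0.49546736 0.66349806] [ 0.4661959  -0.54803099 -0.69449509] 460.1552522524122 -0.052827755786175115
0.1 [ 0.19362267 -0.51452264  0.23077387] [[ 9.35952892e-01  3.52125199e-01 -1.68525898e-04]
 [ 3.52125109e-01 -9.35952026e-01  1.30869923e-03]
 [ 3.03093820e-04 -1.28422303e-03 -9.99999129e-01]]
```

```bash
python3 -c "
import cv2,numpy as np
a=cv2.imread('pics/scene0.png');print(a.shape)"
```

```text
(420, 560, 3)
```

View pics/scene0.png

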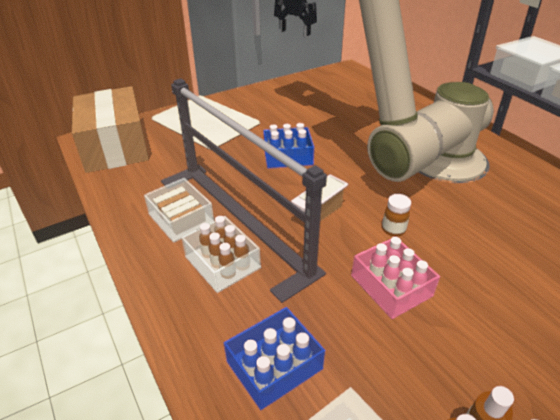

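View pics/side0.png

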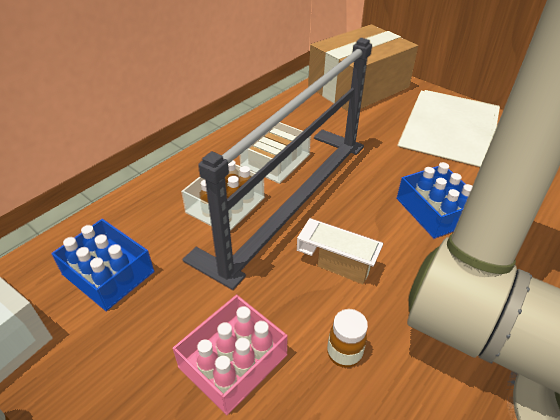

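Scene view: the rail runs from (183,88) to (315,178), the clear box with brown bottles is at (222,250), and the clear packet box is at (178,207). The plate on the carton is at (322,195) and the jar at (397,215). Side view: plate at (340,242) with its hook end at (305,243), jar at (348,335), bottle box at (225,195), packet box at (278,150), and bar from (225,162) to (360,55). The blue boxes, the pink box, the flat white sheet and the shelf boxes are decoys. The bottle box is the clear one with brown bottles, next to the left upright.

```bash
python3 - <<'E'
from h import *
S={}
for n in("scene","side"):
    z=np.load(n+"0.npz",allow_pickle=True); S[n]=(z["im"],z["D"],tuple(z["c"]))
for n in S:
    im,D,c=S[n]; P=cloud(c,D); 
    hsv=cv2.cvtColor(im,cv2.COLOR_BGR2HSV)
    # plate: white, z 0.058..0.075
    m=((hsv[...,1]<60)&(hsv[...,2]>140)&(P[...,2]>.055)&(P[...,2]<.076)&(D>0)).astype(np.uint8)
    k,l,st,ce=cv2.connectedComponentsWithStats(m)
    for i in range(1,k):
        if st[i,4]>250:
            q=P[l==i]; r=cv2.minAreaRect(q[:,:2].astype(np.float32)*1000)
            print(n,"white",st[i],q.mean(0).round(4),np.median(q[:,2]).round(4),[np.round(x,1) for x in r])
    # bar: points high z .18..0.27 greyish, in bbox
    lo,hi=((190,95),(305,172)) if n=="scene" else ((232,60),(358,165))
    u0,v0=lo;u1,v1=hi
    sub=P[v0:v1,u0:u1].reshape(-1,3); g=hsv[v0:v1,u0:u1].reshape(-1,3)
    b=sub[(sub[:,2]>.17)&(sub[:,2]<.28)&(g[:,1]<70)&(g[:,2]>70)]
    if len(b)>20:
        me=np.median(b,0); vx,vy,_,x0,y0=0,0,0,0,0
        L=cv2.fitLine(b.astype(np.float32),cv2.DIST_HUBER,0,.001,.001).ravel(); print(n,"bar",len(b),L.round(4),b.min(0).round(3),b.max(0).round(3),np.percentile(b[:,2],[2,50,98]).round(4))
    # uprights
    u=((P[...,2]>.255)&(P[...,2]<.28)&(hsv[...,2]<90)&(D>0)).astype(np.uint8)
    k,l,st,ce=cv2.connectedComponentsWithStats(u)
    for i in range(1,k):
        if st[i,4]>25: q=P[l==i]; print(n,"post",st[i],q.mean(0).round(4),q.min(0).round(3),q.max(0).round(3))
im,D,c=S["side"]; P=cloud(c,D)
for nm,(u,v) in dict(jarlid=(350,322),bottlebox=(225,195),pl1=(340,240),hook=(303,247)).items(): print(nm,P[v,u].round(4))
im,D,c=S["scene"]; P=cloud(c,D)
for nm,(u,v) in dict(jarlid=(399,202),bot=(220,224),bot2=(224,250)).items(): print(nm,P[v,u].round(4))
crop=np.hstack([cv2.resize(S["side"][0][100:300,170:400],(400,348)),cv2.resize(S["scene"][0][150:300,130:360],(400,261))[0:261]] if 0 else [cv2.resize(S["side"][0][120:300,180:400],(400,328)),cv2.resize(S["scene"][0][130:310,140:360],(400,328))])
cv2.imwrite("pics/crop1.png",crop)
E
```

```text
scene white [495  53  55  22 284] [-0.6867 -0.2374  0.0656] 0.0658 [array([-686., -246.]), array([ 84.5, 214.3]), np.float64(21.0)]
scene white [322 175  26  29 376] [0.4241 0.0093 0.0668] 0.0671 [array([436.6,   4.1]), array([98.8, 53.4]), np.float64(16.5)]
scene white [145 179  66  45 340] [ 0.7512 -0.1484  0.0586] 0.0587 [array([ 752.2, -154.8]), array([110.1, 134.6]), np.float64(6.8)]
scene white [181 228  63  47 282] [0.7657 0.0412 0.0598] 0.0593 [array([749.5,  33.4]), array([ 70.1, 132.7]), np.float64(7.2)]
scene bar 1027 [-0.1317  0.9913  0.0044  0.6119  0.0369  0.2532] [ 0.591 -0.306  0.174] [0.652 0.138 0.258] [0.2451 0.254  0.2576]
scene post [481   0  13   4  34] [-0.6588 -0.4408  0.2613] [-0.686 -0.465  0.255] [-0.639 -0.427  0.268]
scene post [279  20   7   9  51] [ 0.2143 -0.5556  0.2684] [ 0.2   -0.567  0.255] [ 0.223 -0.547  0.28 ]
scene post [306  26   5   9  42] [ 0.1778 -0.464   0.2674] [ 0.168 -0.471  0.255] [ 0.187 -0.458  0.28 ]
scene post [172  81  16   9  81] [ 0.655  -0.3054  0.2624] [ 0.637 -0.321  0.255] [ 0.668 -0.296  0.27 ]
scene post [303 170  23  14 1
[... 159 characters left out ...]
array([142. ,  58.5]), np.float64(15.3)]
side white [  0 322  28  31 304] [0.7099 0.4854 0.0653] 0.0654 [array([709.3, 487.7]), array([ 4.9, 47.5]), np.float64(7.4)]
side bar 1371 [-0.1244  0.9922  0.0047  0.6145 -0.0475  0.253 ] [ 0.589 -0.304  0.186] [0.662 0.128 0.258] [0.2452 0.254  0.2573]
side post [353  39  19  12 128] [ 0.6476 -0.3064  0.2624] [ 0.636 -0.329  0.255] [ 0.665 -0.294  0.27 ]
side post [199 156  29  18 238] [0.5841 0.1675 0.2618] [0.575 0.146 0.255] [0.603 0.181 0.27 ]
jarlid [0.3431 0.1457 0.084 ]
bottlebox [0.5836 0.1536 0.1958]
pl1 [0.4582 0.0069 0.0648]
hook [0.512  0.0425 0.0365]
jarlid [0.3474 0.1514 0.0869]
bot [ 0.7104 -0.0017  0.0771]
bot2 [0.7392 0.0782 0.0832]
```

View pics/crop1.png

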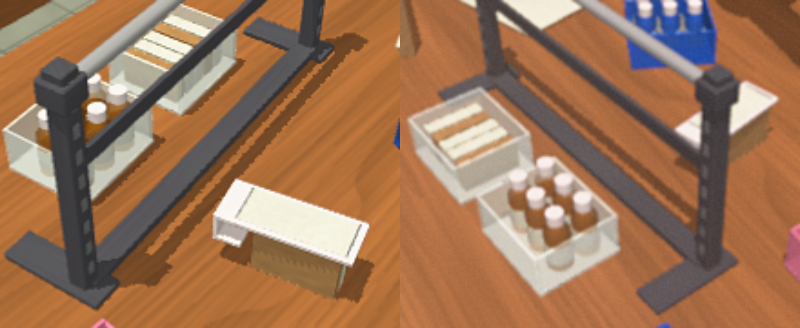

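The crop confirms two things. The clear box with brown bottles stands beside the left upright. The white plate with its hook end towards the rail lies on the carton. I'm moving above the plate while tightening up the box position.

arm_command(
  turn=[
    [0,0,1],
    [0,0,0],
    [0,0,0],
    [0,0,0],
    [0,0,0],
    [0,0,0],
    [0,0,0],
    [0,0,0],
    [0,0,0],
    [0,0,0],
    [0,0,0],
    [0,0,0],
  ],
  xyz=[
    [0,0,0],
    [0.3,-0.33,0],
    [0.6,-0.67,0],
    [0.6,-0.67,0],
    [0.6,-0.67,0],
    [0.6,-0.67,0],
    [0.6,-0.67,0],
    [0.6,-0.67,0],
    [0.6,-0.67,0],
    [0.6,-0.67,0],
    [0.6,-0.67,0],
    [0.6,-0.67,0],
  ],
  claw=[85,85,85,85,85,85,85,85,85,85,85,85],
)

```text
time_s: 1.3
position: [0.4027, -0.0896, 0.2313]
tool_rot: [[0.963, 0.269, -0.0], [0.269, -0.963, 0.0], [-0.0, -0.0, -1.0]]
ft_force: [0.6, -0.4, 0.3]
grip_width: 0.0848
gripper_force: 0.0
```

arm_command(
  turn=[
    [0,0,0],
    [0,0,0],
    [0,0,0],
    [0,0,0],
    [0,0,0],
  ],
  xyz=[
    [0.6,-0.67,0.2],
    [0.6,-0.67,0.3],
    [0.3,-0.32,0.3],
    [0,0,0],
    [0,0,0],
  ],
  claw=[85,85,85,85,85],
)

```text
time_s: 1.8
position: [0.4521, 0.0087, 0.1912]
tool_rot: [[0.963, 0.27, -0.001], [0.27, -0.963, -0.0], [-0.001, -0.0, -1.0]]
ft_force: [-0.9, -0.1, -0.7]
grip_width: 0.0848
gripper_force: 0.0
```

```bash
python3 - <<'E'
from h import *
s=env.observe(); print(s["time_s"],np.round(s["position"],4),np.round(s["tool_rot"],3).tolist(),np.round(s["q"],1),s["ft_force"])
c=cam("wrist"); im,D=imaging.get_image("wrist"); cv2.imwrite("pics/wrist1.png",im)
P=cloud(c,D); hsv=cv2.cvtColor(im,cv2.COLOR_BGR2HSV)
m=((hsv[...,1]<70)&(hsv[...,2]>130)&(P[...,2]>.05)&(P[...,2]<.08)&(D>0)).astype(np.uint8)
k,l,st,ce=cv2.connectedComponentsWithStats(m)
for i in range(1,k):
    if st[i,4]>400:
        q=P[l==i]; print(st[i],np.median(q[:,2]).round(4),[np.round(x,1) for x in cv2.minAreaRect(q[:,:2].astype(np.float32)*1000)])
        ct=max(cv2.findContours((l==i).astype(np.uint8),0,2)[0],key=cv2.contourArea); b=cv2.boxPoints(cv2.minAreaRect(ct)); print(np.array([onz(c,u,v,.066)[:2] for u,v in b]).round(4).tolist())
z=np.load("scene0.npz",allow_pickle=True); c=tuple(z["c"]); im=z["im"]; P=cloud(c,z["D"]); hsv=cv2.cvtColor(im,cv2.COLOR_BGR2HSV)
m=((P[...,2]>.074)&(P[...,2]<.095)&(P[...,0]>.67)&(P[...,0]<.83)&(abs(P[...,1])<.2)).astype(np.uint8)
q=P[m>0]; print("caps",len(q),cv2.minAreaRect(q[:,:2].astype(np.float32)*1000), onz(c,222,233.8,.083))
E
```

```text
1.8 [0.4521 0.0087 0.1912] [[0.963, 0.27, -0.001], [0.27, -0.963, -0.0], [-0.001, -0.0, -1.0]] [-13.9  14.2  92.9  -0.   72.9  60.4] [-0.88896291 -0.12552409 -0.72469717]
[  245    98    81   188 14153] 0.0655 [array([457. ,   6.4]), array([141.6,  56.2]), np.float64(15.1)]
[[0.5176, 0.0512], [0.5324, -0.0016], [0.3984, -0.0436], [0.3816, 0.0166]]
caps 525 ((720.6038818359375, 30.342329025268555), (57.26312255859375, 97.4708480834961), 6.973660945892334) [0.72221754 0.03393646 0.083     ]
```

View pics/wrist1.png

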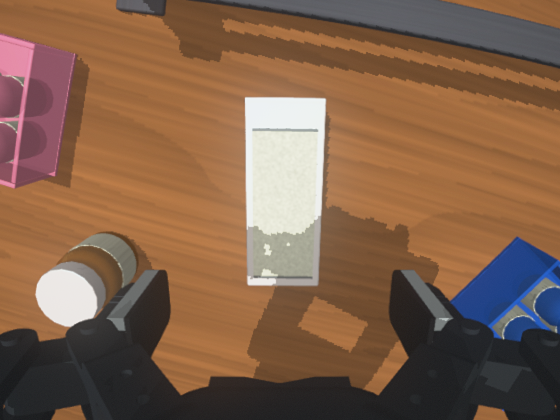

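The wrist view shows the plate at (285,190) with its hook end up the picture and the fingers on either side. Centre is (0.457, 0.006), yaw 15.1°. Next I descend and grip the long edges.

arm_command(
  turn=[
    [0,0,0.1],
    [0,0,0],
    [0,0,0],
    [0,0,0],
    [0,0,0],
    [0,0,0],
    [0,0,0],
  ],
  xyz=[
    [0,0.07,0.3],
    [0,0,0.6],
    [0,0,0.6],
    [0,0,0.6],
    [0,0,0.5],
    [0,0,0.3],
    [0,0,0.08],
  ],
  claw=[85,85,85,85,85,85,85],
)

```text
time_s: 2.55
position: [0.4528, 0.0042, 0.0417]
tool_rot: [[0.966, 0.259, -0.001], [0.259, -0.966, 0.0], [-0.001, -0.001, -1.0]]
ft_force: [0.4, 0.4, 0.6]
grip_width: 0.0853
gripper_force: 0.0
```

arm_command(
  turn=[
    [0,0,0],
    [0,0,0],
    [0,0,0],
    [0,0,0],
    [0,0,0],
    [0,0,0],
    [0,0,0],
    [0,0,0],
  ],
  xyz=[
    [0,0,0],
    [0,0,0],
    [0,0,0],
    [0,0,0],
    [0,0,0],
    [0,0,0],
    [0,0,0],
    [0,0,0],
  ],
  claw=[60,50,45,45,45,45,45,45],
  squeeze=50,
)

```text
time_s: 3.35
position: [0.4538, 0.0048, 0.0437]
tool_rot: [[0.965, 0.261, 0.002], [0.261, -0.965, -0.001], [0.002, 0.002, -1.0]]
ft_force: [-2.0, -1.9, 5.6]
grip_width: 0.0545
gripper_force: 52.2
```

arm_command(
  turn=[
    [0,0,0],
    [0,0,0],
    [0,0,0],
    [0,0,0],
    [0,0,0],
    [0,0,0],
    [0,0,0],
  ],
  xyz=[
    [0,0,-0.1],
    [0,0,-0.3],
    [0,0,-0.6],
    [0,0,-0.6],
    [0,0,-0.6],
    [0,0,-0.6],
    [0,0,0],
  ],
  claw=[45,45,45,45,45,45,45],
)

```text
time_s: 4.05
position: [0.4547, 0.005, 0.1864]
tool_rot: [[0.965, 0.261, 0.008], [0.261, -0.965, -0.002], [0.007, 0.004, -1.0]]
ft_force: [0.4, -0.6, -1.3]
grip_width: 0.0546
gripper_force: 53.0
```

arm_command(
  turn=[
    [0,0.4,0.5],
    [0,0.8,0.5],
    [0,0.8,0.5],
    [0,0.8,0],
    [0,0.8,0],
    [0,0.8,0],
    [0,0.8,0],
    [0,0.8,0],
    [0,0.8,0],
    [0,0.7,0],
    [0,0,0],
  ],
  xyz=[
    [0,0,0],
    [0,0,0],
    [0,0,0],
    [0,0,0],
    [0,0,0],
    [0,0,0],
    [0,0,0],
    [0,0,0],
    [0,0,0],
    [0,0,0],
    [0,0,0],
  ],
  claw=[45,45,45,45,45,45,45,45,45,45,45],
)

```text
time_s: 5.15
position: [0.4518, 0.0056, 0.1813]
tool_rot: [[0.789, 0.132, 0.601], [0.098, -0.991, 0.089], [0.607, -0.011, -0.795]]
ft_force: [-0.3, 0.3, -0.6]
grip_width: 0.0545
gripper_force: 53.0
```

```bash
python3 - <<'E'
from h import *
s=env.observe(); p=np.array(s["position"]);R=np.array(s["tool_rot"]); print(s["time_s"],p.round(4),R.round(3).tolist(),np.round(s["q"],1),np.round(s["ft_force"],1),s["grip_width"],s["gripper_force"])
v=[]
for n in("side","scene"):
    c=cam(n); im,D=imaging.get_image(n); np.savez(n+"1.npz",im=im,D=D,c=np.array(c,dtype=object))
    u=proj(c,p-.019*R[:,2])[0].astype(int); a,b=np.clip(u[1]-110,0,200),np.clip(u[0]-100,0,360)
    v.append(cv2.resize(im[a:a+220,b:b+200],(400,440))); print(n,u,a,b)
cv2.imwrite("pics/tilt.png",np.hstack(v))
E
```

```text
5.15 [0.4518 0.0056 0.1813] [[0.789, 0.132, 0.601], [0.098, -0.991, 0.089], [0.607, -0.011, -0.795]] [-26.6   4.1 119.5  42.   31.4  24.4] [-0.3  0.3 -0.6] 0.05452929360446913 53.02466690540314
side [358 187] 77 258
scene [328 140] 30 228
```

View pics/tilt.png

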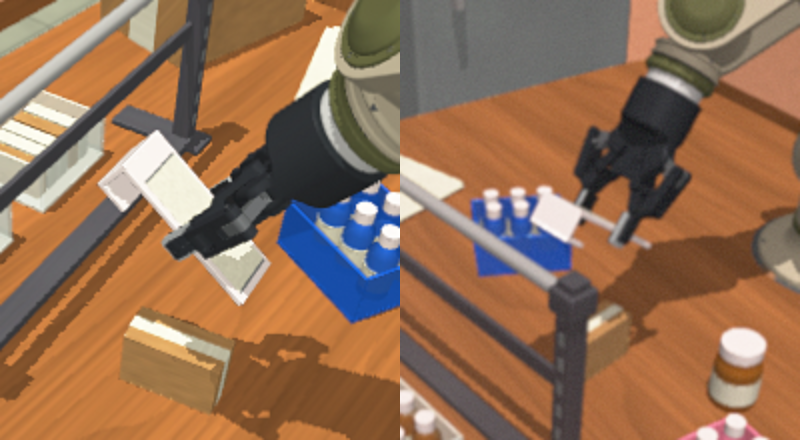

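The plate is held tilted about 37° with its hook end up: side crop (150,200), scene crop (555,215). The carton is still standing. Next I check how the plate sits in the tool frame and plan the moves to the bar.

```bash
cat > plan.py <<'E'
from h import *
# bar: centre line point B at plate target, rack axes
yaw=np.radians(7.3); n=np.array([np.cos(yaw),np.sin(yaw),0]); t=np.array([-n[1],n[0],0]); B=np.array([.6102,.0178,.2485])
def barpts(s,off):  # plate-frame coords (mm) of the bar centre, off = plate origin in the tool frame, plate rot = diag(1,-1,-1)
    p=np.array(s["position"]);R=np.array(s["tool_rot"]); Rp=R@np.diag([1,-1,-1.]); o=p+R@off
    return o,Rp,Rp.T@(B-o)*1000
def go(s,off,x,z,y=0): # tool-axes shift (units) that brings the bar to plate coords (x,y,z) mm
    o,Rp,b=barpts(s,off); d=b-np.array([x,y,z]); return (np.diag([1,-1,-1.])@d)/50
E
python3 - <<'E'
from plan import *
s=env.observe(); p=np.array(s["position"]);R=np.array(s["tool_rot"])
for n_ in("side",):
    z=np.load(n_+"1.npz",allow_pickle=True); c=tuple(z["c"]); P=cloud(c,z["D"]); hsv=cv2.cvtColor(z["im"],cv2.COLOR_BGR2HSV)
    T=(P-p)@R*1000
    m=(hsv[...,1]<70)&(hsv[...,2]>120)&(abs(T[...,0])<100)&(abs(T[...,1])<32)&(abs(T[...,2]+22)<8)
    q=T[m]; A=np.c_[q[:,:2],np.ones(len(q))]; k=np.linalg.lstsq(A,q[:,2],rcond=None)[0]
    print(len(q),"plane",k, "x range",np.percentile(q[:,0],[.5,2,98,99.5]),"y",np.percentile(q[:,1],[1,99]))
off=np.array([.0035,0,-.0193])
o,Rp,b=barpts(s,off); print("bar in plate now",b.round(1),"pitch",np.degrees(np.arcsin(Rp[2,0])),"yaw",np.degrees(np.arctan2(Rp[1,0],Rp[0,0])))
for x,z in((110,-50),(30,-50),(30,-15),(55,-15)): print(x,z,go(s,off,x,z).round(2))
E
```

```text
1796 plane [ 7.07393410e-03 -2.07953250e-02 -2.13276202e+01] x range [-66.23813035 -64.92686871  73.55937248  74.45130844] y [-30.02961218  25.59943001]
bar in plate now [161.8  -7.7 -62.2] pitch 37.38153191279504 yaw 7.174258480810295
110 -50 [1.04 0.15 0.24]
30 -50 [2.64 0.15 0.24]
30 -15 [2.64 0.15 0.94]
55 -15 [2.14 0.15 0.94]
```

arm_command(
  turn=[
    [0,0,0],
    [0,0,0],
    [0,0,0],
    [0,0,0],
    [0,0,0],
    [0,0,0],
    [0,0,0],
    [0,0,0],
    [0,0,0],
  ],
  xyz=[
    [0.2,0.05,0],
    [0.35,0.05,0],
    [0.4,0.05,0],
    [0.4,0,0],
    [0.4,0,0],
    [0.4,0,0.1],
    [0.35,0,0.05],
    [0.2,0,0.05],
    [0,0,0],
  ],
  claw=[45,45,45,45,45,45,45,45,45],
)

```text
time_s: 6.15
position: [0.5674, 0.0123, 0.2568]
tool_rot: [[0.787, 0.133, 0.602], [0.1, -0.991, 0.088], [0.609, -0.009, -0.793]]
ft_force: [-0.5, -0.5, -0.2]
grip_width: 0.055
gripper_force: 53.0
```

```bash
python3 - <<'E'
from plan import *
s=env.observe(); print(s["time_s"],np.round(s["position"],4),np.round(s["q"],1),np.round(s["ft_force"],1),s["gripper_force"])
off=np.array([.004,0,-.0185])
o,Rp,b=barpts(s,off); print("bar in plate now",b.round(1),"pitch",np.degrees(np.arcsin(Rp[2,0])),"yaw",np.degrees(np.arctan2(Rp[1,0],Rp[0,0])))
for x,z in((27,-15),(57,-15)): print(x,z,go(s,off,x,z).round(2))
v=[];p=np.array(s["position"]);R=np.array(s["tool_rot"])
for n_ in("side","scene"):
    c=cam(n_); im,D=imaging.get_image(n_); 
    u=proj(c,o)[0].astype(int); a,b=np.clip(u[1]-80,0,270),np.clip(u[0]-75,0,410)
    v.append(cv2.resize(im[a:a+150,b:b+150],(400,400),interpolation=cv2.INTER_CUBIC))
    P=cloud(c,D); T=(P-o)@Rp*1000; hsv=cv2.cvtColor(im,cv2.COLOR_BGR2HSV); 
    m=(hsv[...,1]<70)&(hsv[...,2]>60)&(abs(T[...,1])>30)&(abs(T[...,1])<90)&(abs(T[...,0]-27)<35)&(abs(T[...,2]+52)<30)&(P[...,2]>.23); q=T[m]
    C=-c[2].T@c[3]; w=(C-B); w=w-t*(w@t); w/=np.linalg.norm(w); wp=Rp.T@w*6.3
    print(n_,"bar est in plate",len(q),(np.median(q,0)-wp).round(1) if len(q) else 0)
cv2.imwrite("pics/over.png",np.hstack(v))
E
```

```text
6.15 [0.5674 0.0123 0.2568] [-18.    9.5  97.1  24.1  41.5  50.9] [-0.5 -0.5 -0.2] 53.02102267742157
bar in plate now [ 25.2  -0.3 -51.3] pitch 37.48294557257984 yaw 7.266966193352592
27 -15 [-0.04  0.01  0.73]
57 -15 [-0.64  0.01  0.73]
side bar est in plate 326 [ 25.9  58.  -52.2]
scene bar est in plate 360 [ 25.   36.8 -50.5]
```

View pics/over.png

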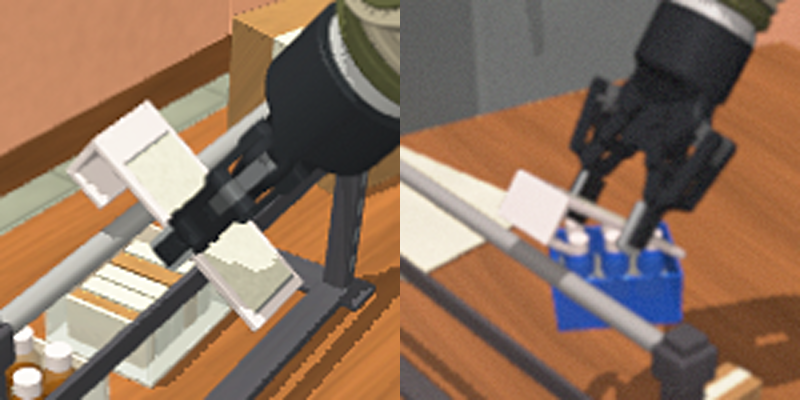

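The plate is above the bar with the hook past it (side crop (95,170)), and both views put the bar within 2 mm of the plan. Next I lower it so the bar goes under the plate, checking force as I go, then draw it back.

arm_command(
  turn=[
    [0,0,0],
    [0,0,0],
    [0,0,0],
    [0,0,0],
    [0,0,0],
    [0,0,0],
  ],
  xyz=[
    [0,0,0.12],
    [0,0,0.15],
    [0,0,0.15],
    [0,0,0.15],
    [0,0,0.15],
    [0,0,0],
  ],
  claw=[45,45,45,45,45,45],
)

```text
time_s: 6.85
position: [0.5884, 0.0155, 0.2266]
tool_rot: [[0.788, 0.133, 0.601], [0.099, -0.991, 0.089], [0.607, -0.011, -0.795]]
ft_force: [-0.1, 0.9, -0.8]
grip_width: 0.0544
gripper_force: 53.0
```

arm_command(
  turn=[
    [0,0,0],
    [0,0,0],
    [0,0,0],
    [0,0,0],
    [0,0,0],
    [0,0,0],
  ],
  xyz=[
    [-0.1,0,0],
    [-0.1,0,0],
    [-0.1,0,0],
    [-0.1,0,0],
    [-0.1,0,0],
    [0,0,0],
  ],
  claw=[45,45,45,45,45,45],
)

```text
time_s: 7.45
position: [0.5679, 0.0129, 0.2122]
tool_rot: [[0.788, 0.133, 0.601], [0.099, -0.991, 0.089], [0.608, -0.01, -0.794]]
ft_force: [-0.0, 0.1, -1.2]
grip_width: 0.0544
gripper_force: 53.0
```

```bash
python3 - <<'E'
from plan import *
s=env.observe(); print(s["time_s"],np.round(s["position"],4),np.round(s["ft_force"],1),np.round(s["wrist_torque"],2))
o,Rp,b=barpts(s,np.array([.004,0,-.0185])); print("bar in plate now",b.round(1))
E
```

```text
7.45 [0.5679 0.0129 0.2122] [-0.   0.1 -1.2] [-0.08  0.36  0.06]
bar in plate now [ 51.9  -0.4 -15.6]
```

arm_command(
  turn=[
    [0,0,0],
    [0,0,0],
    [0,0,0],
    [0,0,0],
    [0,0,0],
  ],
  xyz=[
    [-0.04,0,0],
    [-0.03,0,0],
    [-0.03,0,0],
    [-0.02,0,0],
    [0,0,0],
  ],
  claw=[45,45,45,45,45],
)

```text
time_s: 7.95
position: [0.5637, 0.0123, 0.209]
tool_rot: [[0.787, 0.133, 0.602], [0.1, -0.991, 0.089], [0.608, -0.01, -0.794]]
ft_force: [0.1, -0.0, -1.1]
grip_width: 0.0541
gripper_force: 53.0
```

arm_command(
  turn=[
    [0,0,0],
    [0,0,0],
    [0,0,0],
  ],
  xyz=[
    [-0.02,0,0],
    [-0.02,0,0],
    [0,0,0],
  ],
  claw=[45,45,45],
)

```text
time_s: 8.25
position: [0.5628, 0.012, 0.2084]
tool_rot: [[0.786, 0.133, 0.603], [0.099, -0.991, 0.088], [0.61, -0.009, -0.793]]
ft_force: [4.1, 1.8, 0.9]
grip_width: 0.0546
gripper_force: 53.0
```

The hook's end wall is now touching the bar (about 4 N). I'll pivot the plate about the bar to a steeper slope so that it swings only a little on release.

arm_command(
  turn=[
    [0,0.5,0],
    [0,0.5,0],
    [0,0.5,0],
    [0,0.5,0],
    [0,0,0],
  ],
  xyz=[
    [0.02,0,0.055],
    [0,0,0.055],
    [0,0,0.055],
    [0,0,0.055],
    [0,0,0],
  ],
  claw=[45,45,45,45,45],
)

```text
time_s: 8.75
position: [0.5706, 0.0131, 0.2004]
tool_rot: [[0.669, 0.132, 0.731], [0.082, -0.991, 0.104], [0.738, -0.01, -0.674]]
ft_force: [2.1, 1.4, 2.7]
grip_width: 0.0545
gripper_force: 53.8
```

```bash
python3 - <<'E'
from plan import *
s=env.observe(); print(s["time_s"],np.round(s["position"],4),np.round(s["ft_force"],1),np.round(s["q"],1))
o,Rp,b=barpts(s,np.array([.004,0,-.0185])); print("bar in plate now",b.round(1),np.degrees(np.arcsin(Rp[2,0])))
E
```

```text
8.75 [0.5706 0.0131 0.2004] [2.1 1.4 2.7] [-20.   13.6 109.5  59.1  23.9  14.3]
bar in plate now [ 58.4  -0.  -15.5] 47.592211159168045
```

arm_command(
  turn=[
    [0,0,0],
    [0,0,0],
    [0,0,0],
  ],
  xyz=[
    [0,0,0],
    [0,0,0],
    [0,0,0],
  ],
  claw=[45,45,45],
  squeeze=20,
)

```text
time_s: 9.05
position: [0.5705, 0.0131, 0.2005]
tool_rot: [[0.67, 0.133, 0.73], [0.083, -0.991, 0.104], [0.737, -0.009, -0.675]]
ft_force: [4.2, -0.9, 1.6]
grip_width: 0.0551
gripper_force: 53.8
```

arm_command(
  turn=[
    [0,0,0],
    [0,0,0],
    [0,0,0],
    [0,0,0],
    [0,0,0],
    [0,0,0],
    [0,0,0],
    [0,0,0],
  ],
  xyz=[
    [0,0,0],
    [0,0,0],
    [0,0,0],
    [0,0,0],
    [0,0,0],
    [0,0,0],
    [0,0,0],
    [0,0,0],
  ],
  claw=[57,59,62,66,72,78,84,84],
)

```text
time_s: 9.85
position: [0.5702, 0.0133, 0.2001]
tool_rot: [[0.671, 0.133, 0.73], [0.083, -0.991, 0.105], [0.737, -0.01, -0.676]]
ft_force: [-0.2, 0.3, 0.4]
grip_width: 0.0838
gripper_force: 0.0
```

```bash
python3 - <<'E'
from plan import *
s=env.observe(); print(s["time_s"],np.round(s["position"],4),np.round(s["ft_force"],1),s["grip_width"])
v=[]
for n_ in("side","scene"):
    c=cam(n_); im,D=imaging.get_image(n_); u=proj(c,B)[0].astype(int); a,b=np.clip(u[1]-65,0,270),np.clip(u[0]-75,0,410)
    v.append(cv2.resize(im[a:a+150,b:b+150],(400,400),interpolation=cv2.INTER_CUBIC))
cv2.imwrite("pics/rel.png",np.hstack(v))
E
```

```text
9.85 [0.5702 0.0133 0.2001] [-0.2  0.3  0.4] 0.08382140018577348
```

View pics/rel.png

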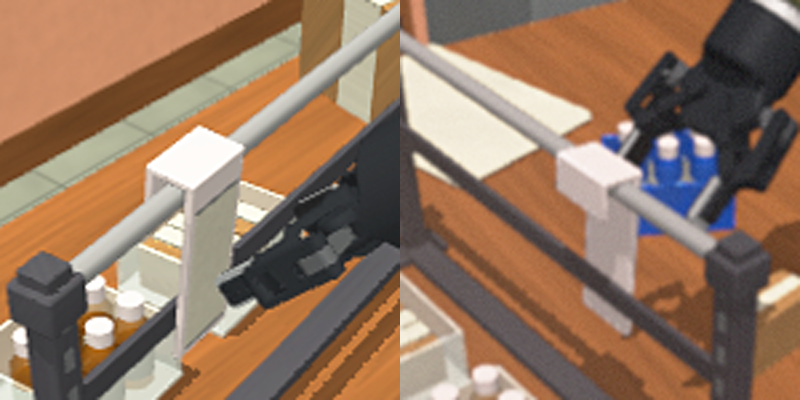

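The plate hangs over the bar on the robot's side: side crop (205,240), scene crop (605,230). Next I back the tool straight away.

arm_command(
  turn=[
    [0,0,0],
    [0,0,0],
    [0,0,0],
    [0,0,0],
    [0,0,0],
    [0,0,0],
    [0,0,0],
    [0,0,0],
    [0,0,0],
    [0,0,0],
  ],
  xyz=[
    [0,0,-0.1],
    [0,0,-0.2],
    [0,0,-0.3],
    [0,0,-0.4],
    [0,0,-0.4],
    [0,0,-0.4],
    [0,0,-0.2],
    [0,0,0],
    [0,0,0],
    [0,0,0],
  ],
  claw=[84,84,84,84,84,84,84,84,84,84],
)

```text
time_s: 10.95
position: [0.4974, 0.0028, 0.2672]
tool_rot: [[0.671, 0.133, 0.729], [0.082, -0.991, 0.105], [0.736, -0.01, -0.676]]
ft_force: [-0.6, 0.1, 0.4]
grip_width: 0.0841
gripper_force: 0.0
```

```bash
python3 - <<'E'
from plan import *
s=env.observe(); print(s["time_s"],np.round(s["position"],4),np.round(s["ft_force"],1))
v=[]
for n_ in("side","scene"):
    c=cam(n_); im,D=imaging.get_image(n_); P=cloud(c,D); v.append(cv2.resize(im,(400,300)))
    hsv=cv2.cvtColor(im,cv2.COLOR_BGR2HSV); d=P-B
    m=(hsv[...,1]<60)&(hsv[...,2]>120)&(abs(d@n)<.03)&(abs(d@t)<.06)&(d[...,2]<-.0)&(d[...,2]>-.13)&(D>0)
    q=d[m]; print(n_,len(q),"along bar",np.percentile(q@t,[2,98]).round(3),"depth",np.percentile(q@n,[5,50,95]).round(3),"z",q[:,2].min().round(3))
    im0=np.load(n_+"0.npz",allow_pickle=True)["im"]; print("changed px in jar/box areas",[int((cv2.absdiff(im,im0)[a:b,e:f].max(2)>60).sum()) for a,b,e,f in ([(305,365,325,370),(180,225,183,215)] if n_=="side" else [(195,235,383,412),(215,285,185,260),(180,235,145,212)])])
cv2.imwrite("pics/end.png",np.hstack(v))
E
```

```text
10.95 [0.4974 0.0028 0.2672] [-0.6  0.1  0.4]
side 1124 along bar [-0.025  0.03 ] depth [-0.013 -0.007  0.   ] z -0.128
changed px in jar/box areas [0, 0]
scene 749 along bar [-0.026  0.03 ] depth [-0.007 -0.002  0.021] z -0.128
changed px in jar/box areas [16, 2, 0]
```

View pics/end.png

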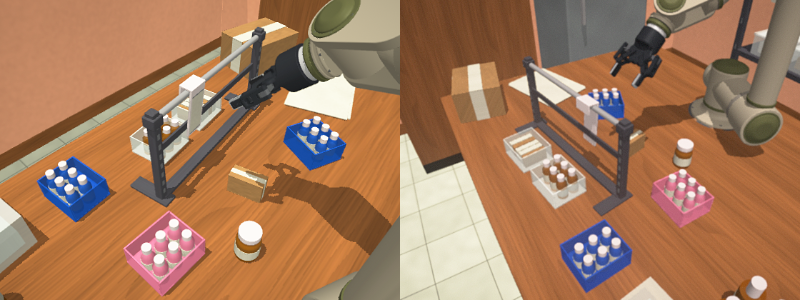

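The plate hangs at rest, centred along the bar within a few millimetres of the bottle box (side view (193,100), scene view (588,115)). The jar and boxes haven't moved, and the arm is clear.

```bash
python3 -c "
from rig import env
print(env.close_job())"
```

```text
the job is handed in; nothing more can be done
None
```

The plate hangs at rest over the bar in front of the bottle box, on the robot's side; the boxes and jar were not moved, and I handed the job in at about 11 s.

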